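# Find the packed carton and put it on the letter scale

## Task

Of the three look-alike mailing cartons on the desk, one is packed and two are empty: find out by weight which is the packed one, and set it down gently on the middle of the letter scale's platform, lying flat on its own base and lengthwise along the platform. Leave the two empty cartons flat on the desk where they were at the start (if you lift one, put it back), and do not disturb the other things on the desk.

Things in the scene. Friction and masses are not known exactly. Their poses are not given: they have to be found in the camera images.
- carton_a_mid (a point): closed plain cardboard mailing carton, 150 mm long (its x), 60 mm wide (its y), 60 mm high (its z), rigid, one of three that look alike. This point is its centre, 30 mm above its underside. An empty one weighs about 170 g, the packed one 600 to 850 g with the load in its middle; any of the three may be the packed one
- carton_b_mid (a point): closed plain cardboard mailing carton, 150 mm long (its x), 60 mm wide (its y), 60 mm high (its z), rigid, one of three that look alike. This point is its centre, 30 mm above its underside. An empty one weighs about 170 g, the packed one 600 to 850 g with the load in its middle; any of the three may be the packed one
- carton_c_mid (a point): closed plain cardboard mailing carton, 150 mm long (its x), 60 mm wide (its y), 60 mm high (its z), rigid, one of three that look alike. This point is its centre, 30 mm above its underside. An empty one weighs about 170 g, the packed one 600 to 850 g with the load in its middle; any of the three may be the packed one
- pan_top (a point): centre of the top face of the letter scale's flat steel platform, 180 mm long (x) by 100 mm wide (y), 8 mm thick, 75 mm above the desk when unloaded; z up. The platform rides on a base 110 mm wide and 36 mm high that is fixed to the desk and reaches 40 mm beyond the platform at its -x end, where a display head stands 50 mm high
- scale_pan (a joint): how far the scale's sprung platform has sunk, m: 0 unloaded, at most 0.016; stiffness 600 N/m after a preload of about 1 N. An empty carton sinks it about 1 mm, the packed one 8 to 13 mm
- mouse: black computer mouse, 105 x 60 x 34 mm; origin at the centre of its underside. Bystander, to be left alone
- pen: steel pen lying on the desk, 140 mm long, 13 mm thick; origin at the centre of its underside. Bystander, to be left alone
- cactus: small cactus in a clay pot, 84 mm across, 110 mm high; origin at the centre of its underside. Bystander, to be left alone
- power_bank: black power bank, 130 x 65 x 22 mm; origin at the centre of its underside. Bystander, to be left alone
- pen_cup: black pen cup, 80 mm across, 100 mm high; origin at the centre of its underside. Bystander, to be left alone
- stapler: stapler, 140 x 36 x 50 mm; origin at the centre of its underside. Bystander, to be left alone
- tape_roll: clear roll of tape lying flat, 90 mm across, 20 mm high; origin at the centre of its underside. Bystander, to be left alone
- phone: phone lying flat, 150 x 74 x 9 mm; origin at the centre of its underside. Bystander, to be left alone

How it is judged (in metres and radians):
At the end, for the whole second after the job is handed in: The packed carton rests upright (6 degrees) on the scale's platform, sunk over 6 mm and still, centre within 25 mm of the platform's centre horizontally, length within 15 degrees of the platform's, either way round. The other two are upright (6 degrees), within 40 mm of where they started (value of joint scale_pan above 0.006 m and velocity of joint scale_pan below 0.01 m/s and ((horizontal distance between carton_a_mid and pan_top below 0.025 m and z of carton_a_mid in the frame of pan_top between 0.024 and 0.036 m and angle between the x axis of carton_a_mid and the x axis of pan_top, either way round below 0.26 rad and angle between each of carton_a_mid, carton_b_mid, carton_c_mid's own z axis and vertical below 0.1 rad and distance of each of carton_b_mid, carton_c_mid from where it was at the start of the episode below 0.04 m) or (horizontal distance between carton_b_mid and pan_top below 0.025 m and z of carton_b_mid in the frame of pan_top between 0.024 and 0.036 m and angle between the x axis of carton_b_mid and the x axis of pan_top, either way round below 0.26 rad and angle between each of carton_b_mid, carton_a_mid, carton_c_mid's own z axis and vertical below 0.1 rad and distance of each of carton_a_mid, carton_c_mid from where it was at the start of the episode below 0.04 m) or (horizontal distance between carton_c_mid and pan_top below 0.025 m and z of carton_c_mid in the frame of pan_top between 0.024 and 0.036 m and angle between the x axis of carton_c_mid and the x axis of pan_top, either way round below 0.26 rad and angle between each of carton_c_mid, carton_a_mid, carton_b_mid's own z axis and vertical below 0.1 rad and distance of each of carton_a_mid, carton_b_mid from where it was at the start of the episode below 0.04 m))); the robot touches nothing.
It fails at once if the carton is dropped on the scale, so that the platform sinks faster than 0.45 m/s (velocity of joint scale_pan above 0.45 m/s).
It fails at once if the scale's platform is struck or pressed hard (over 40 N) (contact force between scale_pan and anything else above 40 N).
It fails at once if a carton is tipped by more than 35 degrees (angle between any of carton_a_mid, carton_b_mid, carton_c_mid's own z axis and vertical above 0.6 rad).
It fails at once if a bystander is moved by more than 30 mm (distance of any of mouse, pen, cactus, power_bank, pen_cup, stapler, tape_roll, phone from where it was at the start of the episode above 0.03 m).
It also fails if it takes over 72 s, if anything falls off the work surface, if the arm or the gripper's body presses on something with over 40 N, if the wrist force passes 120 N, or if a joint passes its speed limit or range.

## Robot

A 6-joint arm with a two-finger parallel gripper is mounted at the origin on the work surface. World frame = base frame: x ahead of the robot, y to its left, z up, the work surface at z = 0. Lengths are in mm, angles in rad, forces in N, time in s.
With the tool pointing down it reaches from about 150 to 775 mm from the base axis. Payload 6.1 kg.
Tool frame: the origin (TCP) lies on the centre line of the jaws, within the pads' length; the fingertips stand 25 mm ahead of it and the grasp point (between the pads) lies 6 mm ahead of it; z points along the fingers, x is the direction in which the jaws open and shut, and the axes are right-handed (so a half turn about z gives the same grasp; the last joint's range is limited). The gripper opens to 85 mm and grips with 20 to 120 N. Pads are 22 mm wide; open, the fingers measure 114 mm over their backs; the gripper's body (76 mm by 85 mm) begins 54 mm behind the grasp point. The pads swing forward as they close: fully open they stand 13 mm farther back than shut.
Start: joints at [-1.103, 0.126, -0.04, 1.405, 0, 1.571], TCP at [236.726, -468.582, 256.295] pointing down, gripper open.
Joint ranges: [-2.72, 2.72], [-0.95, 1.95], [-1.27, 1.35], [-1.78, 2.02], [-1.46, 1.47], [-3.14, 3.14]. Speed limits (rad/s): [2.39, 2.39, 3.01, 3.14, 3.14, 3.14].

## Interface

Orientations are given as a unit quaternion [x, y, z, w].
In Python, from cell import env gives the robot as it stands. The module is installed in compiled form; this text tells all that it offers.
- The arm moves only by the tool jog_arm, never from a script. Its argument "commands" is a list of rows, each an object of numbers: "wx", "wy", "wz": the turn, a rotation vector about the tool's x, y, z in rad; "x", "y", "z": the shift along the tool's x, y, z in mm; "jaw": the closure in counts, from 0 (fully open) to 255 (shut). A call has 1 to 20 rows; each row shifts and turns the pose as measured when the row begins, along the tool's axes as they then stand; what a row does not reach is not made up. A row lasts 1/10 s, in which the tool goes at most 50 mm and 8.59 degrees, less where a joint would pass 70% of its speed; a pose out of reach is approached as far as the arm can. A call with a gripper value outside its range is refused whole. The fingers move at their own pace and stop on an object; "force" is the grip in N (left out, the last holds). Time passes only in rows, so rows that do not move let the fingers close. It gives the time, the measured TCP pose, the force and the opening at its end, in the units of the state.
- env.read_state(): the state, without advancing time (a new reading comes with each control period).
- env.get_image(name): name is "scene" or "top" or "wrist"; returns (picture, depth): 384x512x3 uint8, red, green, blue; 384x512 float32, mm along the optical axis (not along the pixel's ray), 0 where there is no reading.
- env.camera_info(name): a dict with "fx", "fy", "cx", "cy" (pixels), "rvec" (rotation vector, rad) and "tvec" (3), from world to camera coordinates, as OpenCV has them. Camera axes: x right, y down, z forward; pixel columns grow to the right and rows downward; lengths in mm; the calibration is good to about 2 mm. A picture is of the moment at which its call begins: read the wrist's pose just before it. camera_info takes no time and is no camera call; for the wrist camera it gives the pose at the moment of the call.
- env.close_job(): hands the job in, once; it reports no verdict.
The state is a dict: "time_s": time; "q": joint angles; "qvel": joint speeds; "tau": joint torques, N m; "tool_pos": TCP position; "tool_rot": TCP orientation; "contact_force": force on the tool from outside, world axes, zero at the start; "moment": the same for the moment, N m; "gripper_width": opening from 0.0 (shut) to 1.0 (fully open).
Only numpy, scipy, OpenCV 4.12 (cv2) and the standard library are available. Lean on these libraries where they do the work, as an engineer would, in place of code of your own. Each camera call takes 0.05 s, during which the arm holds its last target.

## Working session

There is one attempt and no reset: what is moved stays moved. The work goes in short steps, Python scripts to look and compute and a tool call to move; the robot and the scene stay as the last step left them, time stands still between calls to the robot, and variables do not carry over. Pictures are saved under pics/ and viewed, and the job is handed in when it is done.

Besides the shell and the picture viewer there is one more tool, called after "Request:" as name(argument=value, ...) on one line, values as JSON. jog_arm: Moves the arm, as the interface text tells. Its arguments: {"type":"object","properties":{"commands":{"type":"array","items":{"type":"object","properties":{"wx":{"type":"number"},"wy":{"type":"number"},"wz":{"type":"number"},"x":{"type":"number"},"y":{"type":"number"},"z":{"type":"number"},"jaw":{"type":"number"}}}},"force":{"type":"number"}},"required":["commands"]}

```bash
mkdir -p pics
python3 - <<'E'
from cell import env
import cv2,numpy as np
s=env.read_state();print({k:np.round(v,3).tolist() for k,v in s.items()})
for n in ["scene","top"]:
    p,d=env.get_image(n);cv2.imwrite(f"pics/{n}0.png",cv2.cvtColor(p,cv2.COLOR_RGB2BGR));np.save(f"pics/{n}0.npy",d)
    c=env.camera_info(n);print(n,c)
E
```

```text
{'time_s': 0.0, 'q': [-1.103, 0.126, -0.041, 1.405, -0.0, 1.571], 'qvel': [-0.0, 0.001, 0.001, -0.002, 0.002, -0.001], 'tau': [0.001, -43.591, 35.292, 0.017, 0.0, -0.0], 'tool_pos': [236.569, -468.249, 255.529], 'tool_rot': [0.852, -0.524, -0.001, -0.0], 'contact_force': [0.692, 0.244, 0.437], 'moment': [0.009, 0.01, -0.048], 'gripper_width': 0.997}
scene {'fx': 414.8447950854216, 'fy': 414.8447950854216, 'cx': 247.69582378466387, 'cy': 186.57359516922529, 'rvec': array([ 2.36155457,  1.09301569, -0.30749777]), 'tvec': array([-381.54736136, -325.29152768, 1311.72625251])}
top {'fx': 389.559243164775, 'fy': 389.559243164775, 'cx': 264.6020952611318, 'cy': 192.11366328128906, 'rvec': array([ 2.15402916, -2.20458611,  0.06256975]), 'tvec': array([  14.15345948,  577.79618703, 1126.81117398])}
```

View pics/scene0.png

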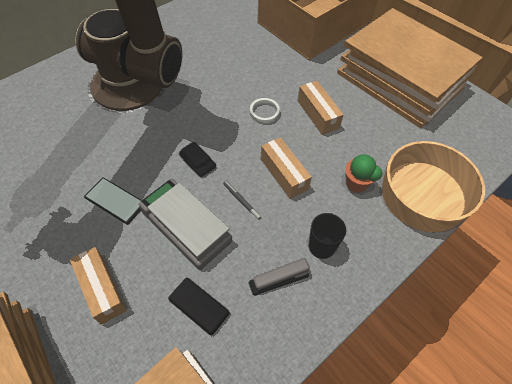

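View pics/top0.png

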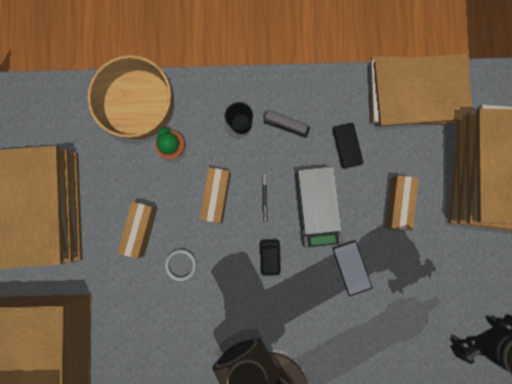

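The top view shows cartons at about (136,229), (215,194) and (404,202). The scale's pan is at (319,200), with its green display at (322,239), which is the -x end.

```bash
cat > h.py <<'E'
import numpy as np,cv2
from cell import env
def cloud(n,d):
    c=env.camera_info(n);R=cv2.Rodrigues(c["rvec"])[0]
    v,u=np.mgrid[0:d.shape[0],0:d.shape[1]]
    P=np.stack([(u-c["cx"])/c["fx"]*d,(v-c["cy"])/c["fy"]*d,d],-1)
    return (P-c["tvec"])@R
def rect(W,d,uv,zlo,zhi):
    m=((d>0)&(W[...,2]>zlo)&(W[...,2]<zhi)).astype(np.uint8)
    n,l=cv2.connectedComponents(m,connectivity=4); k=l[uv[1],uv[0]]
    if k==0: return None
    pts=W[l==k]
    (c,s,a)=cv2.minAreaRect(pts[:,:2].astype(np.float32))
    if s[0]<s[1]: s=s[::-1];a+=90
    a=(a+90)%180-90
    return np.round(c,1),np.round(s,1),"yaw_deg",round(a,1),"z",round(float(np.median(pts[:,2])),1),len(pts)
E
python3 - <<'E'
from h import *
d=np.load("pics/top0.npy");W=cloud("top",d)
for nm,uv,lo,hi in [("c1",(136,229),45,75),("c2",(215,194),45,75),("c3",(404,202),45,75),("pan",(319,200),60,90),("head",(322,239),30,70),("phone",(352,268),4,20),("mouse",(270,257),15,50),("pen",(265,195),5,25),("pb",(347,145),12,40),("tape",(195,265),10,35),("cactus",(170,144),60,130),("cup",(238,107),85,115),("stapler",(286,123),25,70)]:
    print(nm,rect(W,d,uv,lo,hi))
E
```

```text
c1 (array([476.5, 372.7]), array([150.9,  62. ]), 'yaw_deg', -15.7, 'z', 59.8, 1205)
c2 (array([570.4, 145.2]), array([150.8,  61.1]), 'yaw_deg', -10.5, 'z', 59.4, 1134)
c3 (array([ 535.5, -395.1]), array([151.2,  61.8]), 'yaw_deg', -9.5, 'z', 58.9, 1207)
pan (array([ 548.1, -151.6]), array([179.9, 100.2]), 'yaw_deg', 4.7, 'z', 74.1, 2288)
head (array([ 529.8, -152.9]), array([223.6, 109.9]), 'yaw_deg', 4.7, 'z', 48.2, 680)
phone (array([ 351. , -250.2]), array([151.7,  76.4]), 'yaw_deg', 16.9, 'z', 8.5, 1275)
mouse (array([386.1,  -9.4]), array([101.6,  58.1]), 'yaw_deg', 0.8, 'z', 31.3, 663)
pen (array([561.5,   3.1]), array([136.8,  12. ]), 'yaw_deg', -1.3, 'z', 11.1, 190)
pb (array([ 711.5, -248.7]), array([129.9,  65.3]), 'yaw_deg', 11.5, 'z', 20.5, 948)
tape (array([370.6, 252.8]), array([89. , 87.3]), 'yaw_deg', -90.0, 'z', 19.0, 302)
cactus (array([723.4, 276.7]), array([80.3, 72.7]), 'yaw_deg', 6.6, 'z', 96.0, 523)
cup None
stapler (array([781.7, -65.6]), array([129.1,  30.4]), 'yaw_deg', 69.2, 'z', 43.0, 473)
```

```bash
cat >> h.py <<'E'
from scipy.spatial.transform import Rotation as Ro
def goal(x,y,z,xang):
    """print tool-frame shift and turn to a tool-down pose whose x axis points along xang deg"""
    s=env.read_state();R=Ro.from_quat(s["tool_rot"]);p=np.array(s["tool_pos"])
    a=np.radians(xang);X=[np.cos(a),np.sin(a),0];Z=[0,0,-1];Y=np.cross(Z,X)
    T=Ro.from_matrix(np.array([X,Y,Z]).T)
    print("t",s["time_s"],"pos",p.round(1),"xang",np.degrees(np.arctan2(*R.as_matrix()[[1,0],0])).round(2),"F",np.round(s["contact_force"],2),"M",np.round(s["moment"],2),"w",round(s["gripper_width"],3),"q",np.round(s["q"],2))
    d=np.array([x,y,z])-p
    print("shift now-frame",R.inv().apply(d).round(1),"after-turn frame",T.inv().apply(d).round(1),"turn",(R.inv()*T).as_rotvec().round(3))
E
python3 -c "
from h import *
goal(535.5,-395.1,150,-99.5)"
```

```text
t 0.1 pos [ 236.6 -468.3  255.6] xang -63.2 F [-0.59 -0.04  1.03] M [ 0.04 -0.04  0.08] w 0.999 q [-1.1   0.13 -0.04  1.41  0.    1.57]
shift now-frame [  69.6 -299.8  105.5] after-turn frame [-121.5 -282.7  105.6] turn [0.    0.001 0.634]
```

Request:
jog_arm(commands=[{"x":10,"y":-43},{"x":10,"y":-43},{"x":10,"y":-43},{"x":10,"y":-43},{"x":10,"y":-43},{"x":10,"y":-43},{"x":10,"y":-43},{"wz":0.13},{"wz":0.13},{"wz":0.13},{"wz":0.13},{"wz":0.12}])

```text
$.commands[0]: bad value
```

```bash
python3 -c "
from h import *
goal(535.5,-395.1,150,-99.5)"
```

```text
t 0.1 pos [ 236.6 -468.3  255.6] xang -63.2 F [-0.59 -0.04  1.03] M [ 0.04 -0.04  0.08] w 0.999 q [-1.1   0.13 -0.04  1.41  0.    1.57]
shift now-frame [  69.6 -299.8  105.5] after-turn frame [-121.5 -282.7  105.6] turn [0.    0.001 0.634]
```

Request:
jog_arm(commands=[{"x":10,"y":-43,"z":0,"wx":0,"wy":0,"wz":0,"jaw":0},{"x":10,"y":-43,"z":0,"wx":0,"wy":0,"wz":0,"jaw":0}])

```text
time_s: 0.3
tool_pos: [319.9, -448.4, 255.2]
tool_rot: [0.849, -0.528, -0.001, 0.0]
contact_force: [-0.5, -0.9, -0.6]
gripper_width: 1.003
```

```bash
python3 -c "
from h import *
goal(535.5,-395.1,150,-99.5)"
```

```text
t 0.3 pos [ 319.9 -448.4  255.2] xang -63.7 F [-0.51 -0.85 -0.61] M [-0.01 -0.02 -0.01] w 1.003 q [-0.95  0.18  0.02  1.41 -0.    1.73]
shift now-frame [  48.  -217.   104.7] after-turn frame [ -88.1 -203.8  105.2] turn [0.002 0.002 0.625]
```

Request:
jog_arm(commands=[{"x":10,"y":-44,"z":0,"wx":0,"wy":0,"wz":0,"jaw":0},{"x":10,"y":-44,"z":0,"wx":0,"wy":0,"wz":0,"jaw":0},{"x":10,"y":-44,"z":0,"wx":0,"wy":0,"wz":0,"jaw":0},{"x":10,"y":-44,"z":0,"wx":0,"wy":0,"wz":0,"jaw":0},{"x":10,"y":-44,"z":0,"wx":0,"wy":0,"wz":0,"jaw":0},{"x":0,"y":0,"z":20,"wx":0,"wy":0,"wz":0.14,"jaw":0},{"x":0,"y":0,"z":20,"wx":0,"wy":0,"wz":0.14,"jaw":0},{"x":0,"y":0,"z":20,"wx":0,"wy":0,"wz":0.14,"jaw":0},{"x":0,"y":0,"z":20,"wx":0,"wy":0,"wz":0.14,"jaw":0},{"x":0,"y":0,"z":20,"wx":0,"wy":0,"wz":0.07,"jaw":0},{"x":0,"y":0,"z":0,"wx":0,"wy":0,"wz":0,"jaw":0}])

```text
time_s: 1.4
tool_pos: [552.8, -388.0, 142.5]
tool_rot: [-0.637, 0.771, 0.006, -0.001]
contact_force: [-0.3, 0.8, -0.0]
gripper_width: 0.998
```

Run:
```python
from h import *
goal(535.5,-395.1,42,-99.5)
p,d=env.get_image("wrist");cv2.imwrite("pics/w1.png",cv2.cvtColor(p,cv2.COLOR_RGB2BGR))
W=cloud("wrist",d)
for lo in (50,):
  print(rect(W,d,(256,192),lo,70), W[192,256])
```

```text
t 1.4 pos [ 552.8 -388.   142.5] xang -100.85 F [-0.25  0.83 -0.01] M [ 0.05  0.06 -0.02] w 0.998 q [-0.61  0.44  0.13  1.27  0.    2.72]
shift now-frame [ 10.8  14.6 100.6] after-turn frame [  9.8  15.9 100.5] turn [ 0.011  0.006 -0.024]
(array([ 537.1, -399. ]), array([151.9,  60.2]), 'yaw_deg', -9.3, 'z', 62.0, 16079) [ 570.37117855 -392.6192427    60.41018423]
```

View pics/w1.png

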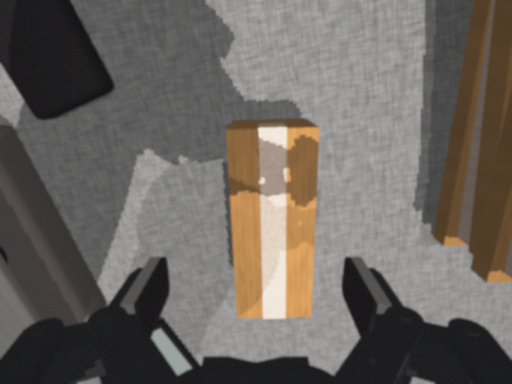

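The wrist view shows the whole carton between the fingers, centred at pixel (275,220). The two cameras agree within 4 mm.

Request:
jog_arm(commands=[{"x":11,"y":15,"z":0,"wx":0,"wy":0,"wz":-0.025,"jaw":0},{"x":0,"y":0,"z":0,"wx":0,"wy":0,"wz":0,"jaw":0},{"x":0,"y":0,"z":30,"wx":0.01,"wy":0,"wz":0,"jaw":0},{"x":0,"y":0,"z":0,"wx":0,"wy":0,"wz":0,"jaw":0}])

```text
time_s: 1.85
tool_pos: [537.9, -397.4, 118.5]
tool_rot: [-0.65, 0.76, -0.001, 0.003]
contact_force: [0.0, 0.5, 0.3]
gripper_width: 1.002
```

Run:
```python
from h import *
goal(536.3,-397,42,-99.5)
```

```text
t 1.85 pos [ 537.9 -397.4  118.5] xang -98.95 F [0.02 0.53 0.25] M [ 0.01  0.05 -0.01] w 1.002 q [-0.64  0.42  0.05  1.19  0.01  2.66]
shift now-frame [ 0.   2.1 76.5] after-turn frame [-0.2  1.6 76.5] turn [-0.006  0.003  0.01 ]
```

Descend and close.

Request:
jog_arm(commands=[{"x":0,"y":1.5,"z":25,"wx":-0.006,"wy":0.003,"wz":0.01,"jaw":0},{"x":0,"y":0,"z":25,"wx":0,"wy":0,"wz":0,"jaw":0},{"x":0,"y":0,"z":20,"wx":0,"wy":0,"wz":0,"jaw":0},{"x":0,"y":0,"z":3,"wx":0,"wy":0,"wz":0,"jaw":0},{"x":0,"y":0,"z":0,"wx":0,"wy":0,"wz":0,"jaw":0}])

```text
time_s: 2.35
tool_pos: [542.4, -399.8, 54.7]
tool_rot: [-0.647, 0.762, -0.006, 0.002]
contact_force: [-0.2, 0.1, -0.1]
gripper_width: 0.999
```

Request:
jog_arm(commands=[{"x":0,"y":0,"z":0,"wx":0,"wy":0,"wz":0,"jaw":120},{"x":0,"y":0,"z":0,"wx":0,"wy":0,"wz":0,"jaw":120},{"x":0,"y":0,"z":0,"wx":0,"wy":0,"wz":0,"jaw":120},{"x":0,"y":0,"z":0,"wx":0,"wy":0,"wz":0,"jaw":120},{"x":0,"y":0,"z":0,"wx":0,"wy":0,"wz":0,"jaw":120},{"x":0,"y":0,"z":0,"wx":0,"wy":0,"wz":0,"jaw":120}], force=40)

```text
time_s: 2.95
tool_pos: [543.9, -399.8, 58.5]
tool_rot: [-0.648, 0.762, -0.007, 0.003]
contact_force: [0.1, -0.0, -3.6]
gripper_width: 0.69
```

Run:
```python
from h import *
goal(536.3,-397,42,-99.5)
```

```text
t 2.95 pos [ 543.9 -399.8   58.5] xang -99.28 F [ 0.1  -0.01 -3.62] M [ 0.02 -0.05  0.04] w 0.69 q [-0.63  0.46 -0.04  1.06  0.    2.67]
shift now-frame [-1.6  8.2 16.4] after-turn frame [-1.5  7.9 16.5] turn [-0.014 -0.005  0.004]
```

Gripped about 15 mm higher than I wanted, because rows undershoot. I'll open and go lower.

Request:
jog_arm(commands=[{"x":0,"y":0,"z":0,"wx":0,"wy":0,"wz":0,"jaw":0},{"x":0,"y":0,"z":0,"wx":0,"wy":0,"wz":0,"jaw":0},{"x":0,"y":0,"z":0,"wx":0,"wy":0,"wz":0,"jaw":0},{"x":-1.5,"y":7,"z":10,"wx":-0.014,"wy":-0.005,"wz":0.004,"jaw":0},{"x":0,"y":0,"z":8,"wx":0,"wy":0,"wz":0,"jaw":0}])

```text
time_s: 3.45
tool_pos: [538.6, -398.8, 43.1]
tool_rot: [-0.646, 0.763, -0.003, 0.0]
contact_force: [-0.5, 0.1, -0.5]
gripper_width: 1.001
```

Run:
```python
from h import *
goal(536.3,-397,42,-99.5)
```

```text
t 3.45 pos [ 538.6 -398.8   43.1] xang -99.54 F [-0.47  0.13 -0.53] M [0.02 0.03 0.01] w 1.001 q [-0.64  0.46 -0.06  1.04 -0.    2.67]
shift now-frame [-1.4  2.6  1. ] after-turn frame [-1.4  2.6  1.1] turn [-0.005 -0.003 -0.001]
```

Request:
jog_arm(commands=[{"x":-1,"y":2,"z":1,"wx":-0.005,"wy":0,"wz":0,"jaw":120},{"x":0,"y":0,"z":0,"wx":0,"wy":0,"wz":0,"jaw":120},{"x":0,"y":0,"z":0,"wx":0,"wy":0,"wz":0,"jaw":120},{"x":0,"y":0,"z":0,"wx":0,"wy":0,"wz":0,"jaw":120},{"x":0,"y":0,"z":0,"wx":0,"wy":0,"wz":0,"jaw":120}], force=40)

```text
time_s: 3.95
tool_pos: [535.6, -397.4, 40.2]
tool_rot: [-0.646, 0.764, 0.0, -0.002]
contact_force: [-0.0, -0.3, -0.4]
gripper_width: 0.696
```

Request:
jog_arm(commands=[{"x":0,"y":0,"z":-20,"wx":0,"wy":0,"wz":0,"jaw":120},{"x":0,"y":0,"z":-20,"wx":0,"wy":0,"wz":0,"jaw":120},{"x":0,"y":0,"z":0,"wx":0,"wy":0,"wz":0,"jaw":120},{"x":0,"y":0,"z":0,"wx":0,"wy":0,"wz":0,"jaw":120}])

```text
time_s: 4.35
tool_pos: [532.6, -394.5, 74.2]
tool_rot: [-0.646, 0.763, 0.006, -0.003]
contact_force: [-0.1, 0.4, -8.1]
gripper_width: 0.698
```

Request:
jog_arm(commands=[{"x":0,"y":0,"z":0,"wx":0,"wy":0,"wz":0,"jaw":120}])

```text
time_s: 4.45
tool_pos: [532.1, -394.0, 72.6]
tool_rot: [-0.646, 0.763, 0.007, -0.004]
contact_force: [-0.2, -1.0, -7.2]
gripper_width: 0.696
```

Run:
```python
from h import *
goal(536.3,-397,42,-99.5)
p,d=env.get_image("scene");cv2.imwrite("pics/s2.png",cv2.cvtColor(p,cv2.COLOR_RGB2BGR))
goal(536.3,-397,42,-99.5)
```

```text
t 4.45 pos [ 532.1 -394.    72.6] xang -99.55 F [-0.18 -0.96 -7.24] M [-0.02 -0.05  0.01] w 0.696 q [-0.64  0.45 -0.02  1.12 -0.    2.67]
shift now-frame [ 2.3 -5.1 30.5] after-turn frame [ 2.2 -4.6 30.6] turn [ 0.016  0.004 -0.001]
t 4.5 pos [ 531.8 -393.8   72.2] xang -99.55 F [ 0.25  0.73 -7.99] M [ 0.   -0.01  0.03] w 0.697 q [-0.64  0.45 -0.02  1.12 -0.    2.67]
shift now-frame [ 2.6 -5.5 30.1] after-turn frame [ 2.4 -5.  30.2] turn [ 0.017  0.004 -0.001]
```

View pics/s2.png

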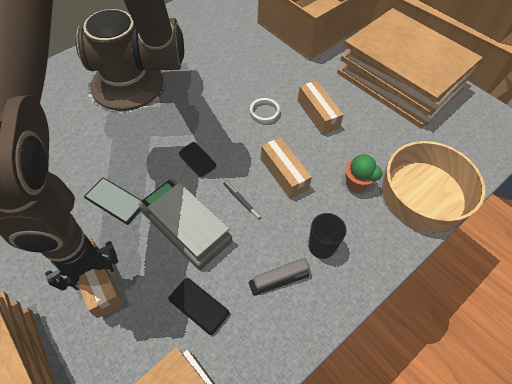

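Lifted, it reads about 7.2–8.1 N, so this is the packed carton. Raising it.

Request:
jog_arm(commands=[{"x":0,"y":0,"z":-30,"wx":0.01,"wy":0,"wz":0,"jaw":120},{"x":0,"y":0,"z":-30,"wx":0.01,"wy":0,"wz":0,"jaw":120},{"x":0,"y":0,"z":-30,"wx":0,"wy":0,"wz":0,"jaw":120},{"x":0,"y":0,"z":-30,"wx":0,"wy":0,"wz":0,"jaw":120},{"x":0,"y":0,"z":0,"wx":0,"wy":0,"wz":0,"jaw":120}])

```text
time_s: 5.0
tool_pos: [529.6, -392.4, 186.7]
tool_rot: [-0.646, 0.763, 0.007, 0.001]
contact_force: [0.8, -1.2, -6.9]
gripper_width: 0.698
```

Run:
```python
from h import *
goal(548.1,-151.6,180,-85.3)
```

```text
t 5.0 pos [ 529.6 -392.4  186.7] xang -99.55 F [ 0.82 -1.21 -6.85] M [-0.1  -0.11 -0.01] w 0.698 q [-0.64  0.4   0.17  1.35  0.01  2.67]
shift now-frame [-240.4   21.6    9.5] after-turn frame [-238.4  -38.2    6.7] turn [ 0.008  0.012 -0.249]
```

Request:
jog_arm(commands=[{"x":-25,"y":2,"z":0,"wx":0,"wy":0,"wz":0,"jaw":120},{"x":-35,"y":3,"z":0,"wx":0,"wy":0,"wz":0,"jaw":120},{"x":-35,"y":3,"z":0,"wx":0,"wy":0,"wz":0,"jaw":120},{"x":-35,"y":3,"z":0,"wx":0,"wy":0,"wz":0,"jaw":120},{"x":-35,"y":3,"z":0,"wx":0,"wy":0,"wz":0,"jaw":120},{"x":-30,"y":3,"z":0,"wx":0.008,"wy":0.012,"wz":0,"jaw":120},{"x":-15,"y":2,"z":0,"wx":0,"wy":0,"wz":0,"jaw":120},{"x":0,"y":0,"z":0,"wx":0,"wy":0,"wz":-0.08,"jaw":120},{"x":0,"y":0,"z":0,"wx":0,"wy":0,"wz":-0.08,"jaw":120},{"x":0,"y":0,"z":0,"wx":0,"wy":0,"wz":-0.06,"jaw":120},{"x":0,"y":0,"z":0,"wx":0,"wy":0,"wz":0,"jaw":120}])

```text
time_s: 6.1
tool_pos: [539.2, -172.6, 162.7]
tool_rot: [0.728, -0.685, -0.013, 0.006]
contact_force: [0.6, -0.3, -8.0]
gripper_width: 0.694
```

Run:
```python
from h import *
goal(548.1,-151.6,150,-85.3)
```

```text
t 6.1 pos [ 539.2 -172.6  162.7] xang -86.57 F [ 0.63 -0.32 -8.02] M [-0.03 -0.12 -0.02] w 0.694 q [-0.31  0.24 -0.11  1.25 -0.    2.77]
shift now-frame [-20.3 -10.5  12.6] after-turn frame [-20.2 -10.6  12.7] turn [ 0.026  0.01  -0.022]
```

Request:
jog_arm(commands=[{"x":-12,"y":-6,"z":0,"wx":0.012,"wy":0.005,"wz":-0.012,"jaw":120},{"x":-8,"y":-5,"z":-2,"wx":0.014,"wy":0.005,"wz":-0.01,"jaw":120},{"x":0,"y":0,"z":-2,"wx":0,"wy":0,"wz":0,"jaw":120}])

```text
time_s: 6.4
tool_pos: [548.4, -150.9, 163.3]
tool_rot: [0.734, -0.679, -0.001, 0.001]
contact_force: [0.2, 1.5, -7.4]
gripper_width: 0.699
```

Run:
```python
from h import *
goal(548.1,-151.6,130,-85.3)
for n in ["top","scene"]:
    p,d=env.get_image(n);cv2.imwrite(f"pics/{n}3.png",cv2.cvtColor(p,cv2.COLOR_RGB2BGR));np.save(f"pics/{n}3.npy",d)
p=np.hstack([cv2.imread("pics/top3.png")[80:350,180:480],cv2.imread("pics/scene3.png")[80:350,60:360]]);cv2.imwrite("pics/m3.png",p)
goal(548.1,-151.6,130,-85.3)
```

```text
t 6.4 pos [ 548.4 -150.9  163.3] xang -85.48 F [ 0.18  1.49 -7.42] M [0.   0.02 0.01] w 0.699 q [-0.27  0.23 -0.12  1.22  0.    2.79]
shift now-frame [ 0.7  0.2 33.3] after-turn frame [ 0.6  0.3 33.3] turn [ 0.003  0.001 -0.003]
t 6.5 pos [ 548.3 -151.7  163.8] xang -85.51 F [ 0.3 -0.3 -7.3] M [-0.04 -0.02 -0.01] w 0.695 q [-0.27  0.23 -0.12  1.23 -0.    2.79]
shift now-frame [-0.1  0.1 33.8] after-turn frame [-0.1  0.1 33.8] turn [ 0.003  0.001 -0.004]
```

View pics/m3.png

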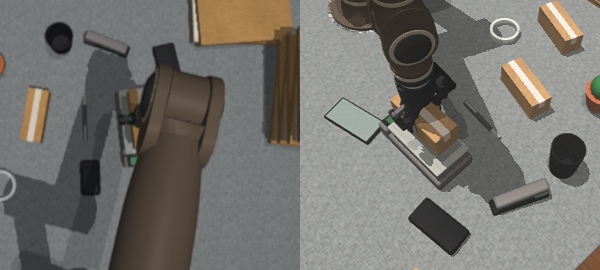

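The carton hangs over the pan, seen at (435,125) in the right half of the composite. Lowering: first contact is expected near TCP z 115, and full unloading near 104.

Request:
jog_arm(commands=[{"x":0,"y":0,"z":10,"wx":0,"wy":0,"wz":0,"jaw":120},{"x":0,"y":0,"z":12,"wx":0,"wy":0,"wz":0,"jaw":120},{"x":0,"y":0,"z":10,"wx":0,"wy":0,"wz":0,"jaw":120},{"x":0,"y":0,"z":0,"wx":0,"wy":0,"wz":0,"jaw":120},{"x":0,"y":0,"z":0,"wx":0,"wy":0,"wz":0,"jaw":120}])

```text
time_s: 7.0
tool_pos: [547.5, -152.4, 128.1]
tool_rot: [0.734, -0.679, -0.002, 0.001]
contact_force: [0.6, 0.0, -7.9]
gripper_width: 0.696
```

Run:
```python
from h import *
goal(548.1,-151.6,115,-85.3)
```

```text
t 7.0 pos [ 547.5 -152.4  128.1] xang -85.6 F [ 0.58  0.04 -7.89] M [0.02 0.03 0.03] w 0.696 q [-0.27  0.24 -0.18  1.15 -0.    2.79]
shift now-frame [-0.8 -0.7 13.1] after-turn frame [-0.8 -0.7 13.1] turn [ 0.004  0.001 -0.005]
```

Request:
jog_arm(commands=[{"x":-0.8,"y":-0.7,"z":4,"wx":0.004,"wy":0,"wz":-0.005,"jaw":120},{"x":0,"y":0,"z":3,"wx":0,"wy":0,"wz":0,"jaw":120},{"x":0,"y":0,"z":3,"wx":0,"wy":0,"wz":0,"jaw":120},{"x":0,"y":0,"z":2,"wx":0,"wy":0,"wz":0,"jaw":120}])

```text
time_s: 7.4
tool_pos: [548.6, -151.8, 115.8]
tool_rot: [0.735, -0.678, 0.0, -0.0]
contact_force: [-0.1, 0.8, -7.4]
gripper_width: 0.695
```

Request:
jog_arm(commands=[{"x":0,"y":0,"z":2,"wx":0,"wy":0,"wz":0,"jaw":120}])

```text
time_s: 7.5
tool_pos: [548.7, -151.8, 113.9]
tool_rot: [0.735, -0.678, 0.0, -0.001]
contact_force: [-0.7, 0.4, -5.0]
gripper_width: 0.697
```

Request:
jog_arm(commands=[{"x":0,"y":0,"z":2,"wx":0,"wy":0,"wz":0,"jaw":120}])

```text
time_s: 7.6
tool_pos: [548.7, -151.8, 112.1]
tool_rot: [0.735, -0.678, 0.001, -0.001]
contact_force: [-0.1, 1.3, -4.8]
gripper_width: 0.7
```

Run:
```python
from h import *
goal(548.1,-151.6,105,-85.3)
```

```text
t 7.6 pos [ 548.7 -151.8  112.1] xang -85.31 F [-0.1   1.32 -4.8 ] M [ 0.    0.39 -0.02] w 0.7 q [-0.27  0.24 -0.21  1.11  0.    2.79]
shift now-frame [-0.3  0.6  7.1] after-turn frame [-0.3  0.6  7.1] turn [-0.002 -0.    -0.   ]
```

Contact as predicted. Continuing down slowly.

Request:
jog_arm(commands=[{"x":0,"y":0,"z":2,"wx":0,"wy":0,"wz":0,"jaw":120},{"x":0,"y":0,"z":2,"wx":0,"wy":0,"wz":0,"jaw":120}])

```text
time_s: 7.8
tool_pos: [548.8, -151.8, 108.6]
tool_rot: [0.735, -0.678, 0.001, -0.001]
contact_force: [-1.6, 0.4, -2.7]
gripper_width: 0.694
```

Request:
jog_arm(commands=[{"x":0,"y":0,"z":2,"wx":0,"wy":0,"wz":0,"jaw":120}])

```text
time_s: 7.9
tool_pos: [548.8, -151.8, 106.9]
tool_rot: [0.735, -0.678, 0.001, -0.001]
contact_force: [-1.8, 0.5, -1.5]
gripper_width: 0.697
```

Request:
jog_arm(commands=[{"x":0,"y":0,"z":1,"wx":0,"wy":0,"wz":0,"jaw":120}])

```text
time_s: 8.0
tool_pos: [548.8, -151.9, 106.1]
tool_rot: [0.735, -0.678, 0.001, -0.001]
contact_force: [-2.0, 1.7, -0.4]
gripper_width: 0.697
```

Run:
```python
from h import *
goal(548.1,-151.6,105,-85.3)
```

```text
t 8.0 pos [ 548.8 -151.9  106.1] xang -85.33 F [-2.    1.66 -0.41] M [ 0.08  0.88 -0.08] w 0.697 q [-0.27  0.25 -0.22  1.1   0.    2.79]
shift now-frame [-0.3  0.6  1.1] after-turn frame [-0.3  0.6  1.1] turn [-0.003 -0.001 -0.   ]
```

Nearly unloaded. Opening.

Request:
jog_arm(commands=[{"x":0,"y":0,"z":0,"wx":0,"wy":0,"wz":0,"jaw":60},{"x":0,"y":0,"z":0,"wx":0,"wy":0,"wz":0,"jaw":0},{"x":0,"y":0,"z":0,"wx":0,"wy":0,"wz":0,"jaw":0},{"x":0,"y":0,"z":0,"wx":0,"wy":0,"wz":0,"jaw":0}])

```text
time_s: 8.4
tool_pos: [551.6, -152.6, 108.6]
tool_rot: [0.735, -0.678, 0.004, -0.003]
contact_force: [0.2, 0.5, -0.2]
gripper_width: 1.007
```

Run:
```python
from h import *
goal(548.1,-151.6,200,-85.3)
p,d=env.get_image("wrist");cv2.imwrite("pics/w4.png",cv2.cvtColor(p,cv2.COLOR_RGB2BGR))
```

```text
t 8.4 pos [ 551.6 -152.6  108.6] xang -85.31 F [ 0.17  0.51 -0.21] M [ 0.01  0.02 -0.02] w 1.007 q [-0.27  0.25 -0.22  1.09  0.    2.79]
shift now-frame [ -1.    2.5 -91.4] after-turn frame [ -1.3   3.4 -91.4] turn [-0.01  -0.003 -0.   ]
```

View pics/w4.png

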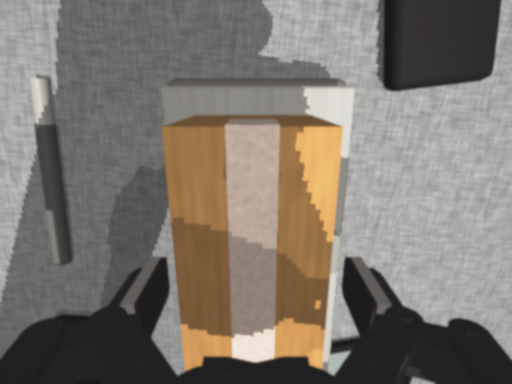

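The carton (165–345 px) sits free between the open fingers, flat on the pan. Retreating straight up, then clear of the view.

Request:
jog_arm(commands=[{"x":0,"y":0,"z":-15,"wx":0,"wy":0,"wz":0,"jaw":0},{"x":0,"y":0,"z":-20,"wx":0,"wy":0,"wz":0,"jaw":0},{"x":0,"y":0,"z":-30,"wx":0,"wy":0,"wz":0,"jaw":0},{"x":0,"y":0,"z":-40,"wx":0,"wy":0,"wz":0,"jaw":0},{"x":0,"y":0,"z":-40,"wx":0,"wy":0,"wz":0,"jaw":0},{"x":30,"y":30,"z":0,"wx":0,"wy":0,"wz":0,"jaw":0},{"x":35,"y":30,"z":0,"wx":0,"wy":0,"wz":0,"jaw":0},{"x":35,"y":30,"z":0,"wx":0,"wy":0,"wz":0,"jaw":0},{"x":35,"y":30,"z":0,"wx":0,"wy":0,"wz":0,"jaw":0},{"x":35,"y":30,"z":0,"wx":0,"wy":0,"wz":0,"jaw":0},{"x":35,"y":30,"z":0,"wx":0,"wy":0,"wz":0,"jaw":0},{"x":35,"y":30,"z":0,"wx":0,"wy":0,"wz":0,"jaw":0},{"x":0,"y":0,"z":0,"wx":0,"wy":0,"wz":0,"jaw":0},{"x":0,"y":0,"z":0,"wx":0,"wy":0,"wz":0,"jaw":0}])

```text
time_s: 9.85
tool_pos: [356.1, -419.2, 260.5]
tool_rot: [0.737, -0.676, 0.009, -0.003]
contact_force: [-0.8, 0.3, 0.1]
gripper_width: 0.997
```

Run:
```python
from h import *
goal(0,0,0,0)
for n in ["top","scene"]:
    p,d=env.get_image(n);cv2.imwrite(f"pics/{n}5.png",cv2.cvtColor(p,cv2.COLOR_RGB2BGR))
    if n=="top": D=d
W=cloud("top",D)
for nm,uv,lo,hi in [("c1",(136,229),45,75),("c2",(215,194),45,75),("packed",(319,200),110,150),("packed",(319,195),85,150),("mouse",(270,257),15,50),("pen",(265,195),5,25),("pb",(347,145),12,40),("tape",(195,265),10,35),("phone",(352,268),4,20),("stapler",(286,123),25,70)]:
    print(nm,rect(W,D,uv,lo,hi))
print(W[195,322],W[200,319])
v=[W[r,c,2] for r,c in [(172,312),(172,336),(228,315),(228,337),(175,303)]];print(np.round(v,1))
cv2.imwrite("pics/m5.png",np.hstack([cv2.imread("pics/top5.png")[80:350,180:480],cv2.imread("pics/scene5.png")[80:350,60:360]]))
```

```text
t 9.85 pos [ 356.1 -419.2  260.5] xang -85.1 F [-0.81  0.32  0.08] M [0.02 0.01 0.03] w 0.997 q [-0.87  0.16  0.01  1.4   0.01  2.19]
shift now-frame [-450.6  323.1  251. ] after-turn frame [-356.1 -419.2  260.5] turn [-0.006 -0.02  -1.485]
c1 (array([476.8, 372.9]), array([151.1,  62.1]), 'yaw_deg', -15.8, 'z', 59.7, 1206)
c2 (array([570.4, 145.3]), array([150.9,  60.6]), 'yaw_deg', -10.6, 'z', 59.7, 1138)
packed (array([ 548.7, -149.6]), array([151.3,  60.7]), 'yaw_deg', 4.9, 'z', 123.4, 1291)
packed (array([ 548.7, -149.5]), array([151.3,  60.8]), 'yaw_deg', 4.9, 'z', 123.4, 1344)
mouse (array([386.8, -10.5]), array([101.2,  58.4]), 'yaw_deg', -1.1, 'z', 31.0, 676)
pen (array([561.7,   2.4]), array([137.6,  12.7]), 'yaw_deg', 0.3, 'z', 11.2, 187)
pb (array([ 712. , -249.4]), array([130.2,  65.8]), 'yaw_deg', 11.8, 'z', 20.5, 950)
tape (array([370.4, 251.5]), array([88.6, 87.8]), 'yaw_deg', 65.1, 'z', 19.0, 301)
phone (array([ 350. , -250.3]), array([149.4,  76.1]), 'yaw_deg', 17.7, 'z', 8.5, 1270)
stapler (array([781.8, -65.8]), array([128.8,  32.3]), 'yaw_deg', 69.3, 'z', 43.0, 470)
[ 559.45272708 -153.95836699  121.50850134] [ 546.09080555 -145.09042026  124.78804621]
[128.4   2.9 123.7  62.2  62. ]
```

View pics/m5.png

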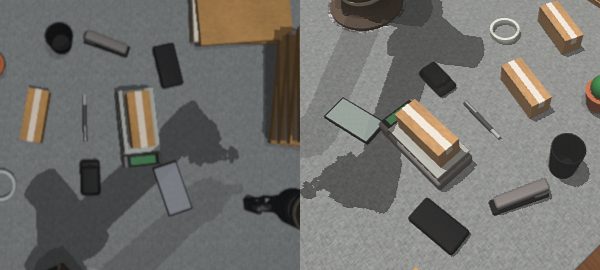

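```bash
python3 -c "
from cell import env
print(env.close_job())"
```

```text
the job is handed in; nothing more can be done
None
```

I found the packed carton on the first lift and set it on the letter scale. It was the one nearest the scale at about (536, -397) mm, and it pulled about 7–8 N on the wrist, against under 2 N expected for an empty one. I didn't touch the other two cartons.

My last checks, from the cameras after backing the arm away:
- **Position:** the carton's centre is about 2 mm from the platform's centre, and its length is within 0.2° of the platform's.
- **Platform:** the carton's top is at 123.4 mm, which means the platform has sunk about 10–11 mm, as expected for the packed carton. The carton looks flat on the platform in the pictures, but I didn't measure its tilt.
- **Everything else:** the two empty cartons, mouse, pen, power bank, tape roll, phone and stapler all measured within about 1.5 mm of where they started. I didn't measure the cactus or pen cup again; the arm never went near them.
- **Robot:** it is clear of everything with no contact force, and I handed in at about 10 s of the 72 s allowed.

My first grip was about 15 mm too high, so I let go and gripped again lower before lifting. While I lowered the carton, the moment at the wrist rose to 0.9 N m and went back to zero when I released it.

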